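# Make up two watch-repair kits at the bench

## Robot

A 7-joint arm with a two-finger parallel gripper is mounted at the origin on the work surface. World frame = base frame: x ahead of the robot, y to its left, z up, the work surface at z = 0. Lengths are in m, angles in rad, forces in N, time in s.
With the tool pointing down it reaches from about 0.425 to 0.925 m from the base axis. Payload 6.8 kg.
Tool frame: the origin (TCP) lies at the very end of the fingers, on their centre line; the grasp point (between the pads) lies 19 mm behind it; z points along the fingers, y is the line along which they close (so a half turn about z gives the same grasp; the last joint's range is limited). The gripper opens to 85 mm and grips with 20 to 120 N. Pads are 22 mm wide; open, the fingers measure 114 mm over their backs; the gripper's body (76 mm by 85 mm) begins 54 mm behind the grasp point. The pads swing forward as they close: fully open they stand 13 mm farther back than shut.
Start: joints at [1.234, 0.477, 0.022, 1.555, -0.011, 1.109, -0.083], TCP at [0.153, -0.657, 0.231] pointing down, gripper open.
Joint ranges: [-2.96, 2.96], [-0.34, 2.1], [-1.41, 1.46], [0.24, 2.44], [-1.37, 4.51], [0.17, 1.92], [-2.96, 2.96]. Speed limits (rad/s): [2.39, 2.39, 3.14, 3.14, 3.14, 3.14, 3.14].

## Interface

Orientations are given as a rotation vector (axis times angle).
In Python, from bench import monitor, optics, r gives the robot as it stands.
- The arm moves only by the shell command python3 -m crank 'ROWS' [OPENING] [FORCE]. ROWS is JSON, a list of rows, each a list of 2 entries, a list of its own where there are three numbers: the shift along the tool's x, y, z in cm, then the turn, a rotation vector about the tool's x, y, z in rad. A call has 1 to 5 rows; each row shifts and turns the commanded pose from where the row before left it, along the tool's axes as they then stand; what a row does not reach is not made up. A row lasts 1/10 s, in which the tool goes at most 50 mm and 8.59 degrees, less where a joint would pass 70% of its speed; a pose out of reach is approached as far as the arm can. A call is refused whole if a number of a shift passes 5 or a number of a turn 0.15, either way. A call with a gripper value outside its range is refused whole. OPENING is the finger opening in cm, from 0 to 8.54, set as the call begins (- or left out, the last holds). The fingers move at their own pace and stop on an object; FORCE is the grip in N (left out, the last holds). Time passes only in rows, so rows that do not move let the fingers close. It gives the time, the measured TCP pose, the force, the opening and the grip force at its end, in the units of the state.
- monitor.get_obs(): the state, without advancing time (a new reading comes with each control period).
- optics.grab_frame(name): name is "side" or "top"; returns (picture, depth): 480x640x3 uint8, red, green, blue; 480x640 float32, m along the optical axis (not along the pixel's ray), 0 where there is no reading.
- optics.camera_model(name): a dict with "vertical_fov" (degrees; the focal length in pixels is half the picture's height over the tangent of half this angle, whatever the lens; pixels are square), "cx", "cy" (the principal point, pixels), "R" (3x3) and "t" (3): a world point X has camera coordinates R X + t. Camera axes: x right, y down, z forward; pixel columns grow to the right and rows downward; lengths in m; the calibration is good to about 2 mm. A picture is of the moment at which its call begins. camera_model takes no time and is no camera call.
- r.hand_in(): hands the job in; it is judged then, once.
The state is a dict: "clock": time; "joints": joint angles; "qvel": joint speeds; "tau": joint torques, N m; "tcp_pos": TCP position; "orientation": TCP orientation; "contact_force": force on the tool from outside, world axes, zero at the start; "moment": the same for the moment, N m; "grip_width": finger opening in m; "gripper_force": force on a finger pad.
Only numpy, scipy, OpenCV 4.12 (cv2) and the standard library are available. Lean on these libraries where they do the work, as an engineer would, in place of code of your own. Each camera call takes 0.05 s, during which the arm holds its last target. There are 200 camera calls.

## Task

Make up two repair kits from the stock standing on the watchmaker's bench: into the green tray go the amber glass oil pot and the black loupe, into the red tray the watch movement under its clear glass dome and the aluminium parts tin. In each tray the glass piece stands in the cork-lined pocket and the other piece in the bare pocket, all of them upright and flat on the pocket floor. Set the glass pieces down gently without dropping or tipping them, and leave the brass bench block and the blue casing cushion where they stand.

Things in the scene. Friction and masses are not known exactly. Their poses are not given: they have to be found in the camera images.
- green_tray: Green tray, fixed, 150 (x) x 94 (y) mm, any yaw. Origin: middle of its underside, on the bench; z up. Two pockets, each 69 (x) x 86 (y) mm: the cork-lined one (brown floor) centred at x = +36.5 mm, y = 0, the bare one (green floor) at x = -36.5 mm, y = 0. Floors 4 mm above the bench; rim and divider 4 mm thick, tops 12 mm above the bench.
- red_tray: Red tray, fixed, 150 (x) x 94 (y) mm, any yaw. Origin: middle of its underside, on the bench; z up. Two pockets, each 69 (x) x 86 (y) mm: the cork-lined one (brown floor) centred at x = +36.5 mm, y = 0, the bare one (red floor) at x = -36.5 mm, y = 0. Floors 4 mm above the bench; rim and divider 4 mm thick, tops 12 mm above the bench.
- pot_center (a point): Oil pot: closed round amber glass pot, 38 mm in diameter up to 36 mm, with a 12 mm wide glass knob on top (42 mm high in all) and a thin brass band under the lid; one solid piece, about 60 g. Point: its centre, half-way up. Loose, stands upright on the bench at the start, z axis up.
- loupe_center (a point): Loupe: black plastic eyeglass, a round drum 36 mm in diameter and 38 mm high (its top 5 mm taper to 30 mm), with a silvery band and a lens in its top; about 30 g. Point: its centre, half-way up. Loose, stands upright on the bench at the start, z axis up.
- dome_center (a point): Domed movement: brass watch movement on a white round base under a clear glass dome, 42 mm in diameter, base and dome, up to 30 mm, with a 12 mm wide glass knob on top (44 mm high in all); one solid piece, about 80 g. Point: its centre, half-way up. Loose, stands upright on the bench at the start, z axis up.
- tin_center (a point): Parts tin: rectangular silvery aluminium tin with a dark panel on its shut lid, 46 mm (its x) by 36 mm (its y) by 30 mm high; any yaw; about 60 g. Point: its centre, half-way up. Loose, stands upright on the bench at the start, z axis up.
- block_center (a point): Bench block: brass disc 40 mm in diameter, 26 mm high, with a ring of six small dark holes in its top; about 220 g; stays where it is. Point: its centre, half-way up. Loose, stands upright on the bench at the start, z axis up.
- cushion_center (a point): Casing cushion: blue disc 52 mm in diameter, 22 mm high; about 70 g; stays where it is. Point: its centre, half-way up. Loose, stands upright on the bench at the start, z axis up.

How it is judged:
By the outcome, as a careful person would: the job done as asked, in the order asked, and still so for the second after the job is handed in, with the robot touching nothing.
It also fails if it takes over 93 s, if anything falls off the work surface, if the arm or the gripper's body presses on something with over 40 N, if the wrist force passes 120 N, or if a joint passes its speed limit or range.

## Working session

There is one attempt and no reset: what is moved stays moved. The work goes in short steps, Python scripts to look and compute and a shell command to move; the robot and the scene stay as the last step left them, time stands still between calls to the robot, and variables do not carry over. Pictures are saved under pics/ and viewed, at most 14 in all, crops included, and the job is handed in when it is done.

```bash
mkdir -p pics; ls
python3 - <<'E'
from bench import monitor, optics, r
import cv2,numpy as np
for n in("top","side"):
    p,d=optics.grab_frame(n); cv2.imwrite(f"pics/{n}0.png",p[:,:,::-1]); np.savez(f"{n}0.npz",p=p,d=d)
    print(n,optics.camera_model(n), (d==0).mean())
o=monitor.get_obs()
print(o)
E
```

```text
pics
top {'vertical_fov': 46.43063348196127, 'cx': 318.42915743589197, 'cy': 237.91357382023645, 'R': array([[-0.01278435, -0.99989989, -0.00606452],
       [-0.99829141,  0.01310915, -0.05694223],
       [ 0.05701603,  0.00532619, -0.99835906]]), 't': array([-0.00191796,  0.53671922,  1.07656119])} 0.0038509114583333334
side {'vertical_fov': 44.07844777466727, 'cx': 310.8095614447681, 'cy': 240.4912485641027, 'R': array([[-0.98047038, -0.19630735, -0.01188543],
       [-0.11093676,  0.60195911, -0.79078332],
       [ 0.16239112, -0.77402109, -0.61198078]]), 't': array([0.49434073, 0.10334133, 0.92643318])} 0.004130859375
{'clock': 0.1, 'joints': array([ 1.2338836 ,  0.47775395,  0.02232835,  1.55631268, -0.01148105,
        1.1093133 , -0.08311386]), 'qvel': array([ 4.95107071e-04, -1.25651905e-03,  2.79407918e-03, -4.50425094e-03,
       -5.47079778e-05, -7.26253467e-04,  1.64795642e-03]), 'tau': array([ 3.27369176e-03, -5.97758102e+01,  1.61342606e+00, -2.81954670e+01,
        1.28585685e-02,  5.05365766e-03, -1.85946158e-05]), 'tcp_pos': array([ 0.15298022, -0.65690184,  0.23041504]), 'orientation': array([-3.11943276e+00, -3.58492039e-01,  5.02084030e-04]), 'contact_force': array([-0.07772849, -0.24315611, -0.11453009]), 'moment': array([-0.01479034, -0.00720571,  0.02023568]), 'gripper_force': 0.0, 'grip_width': 0.08486213097424714}
```

View pics/top0.png

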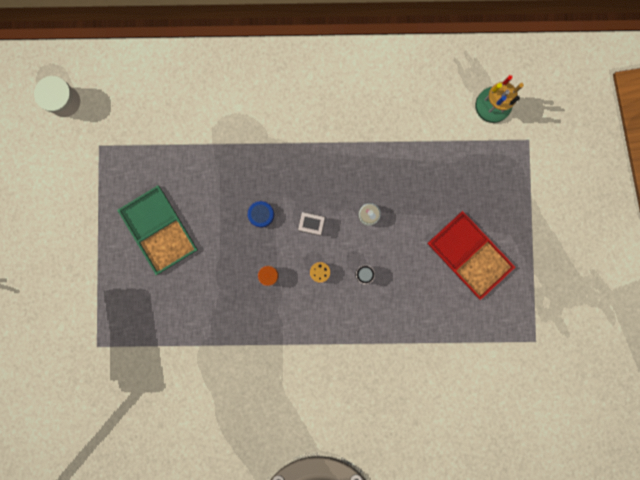

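View pics/side0.png

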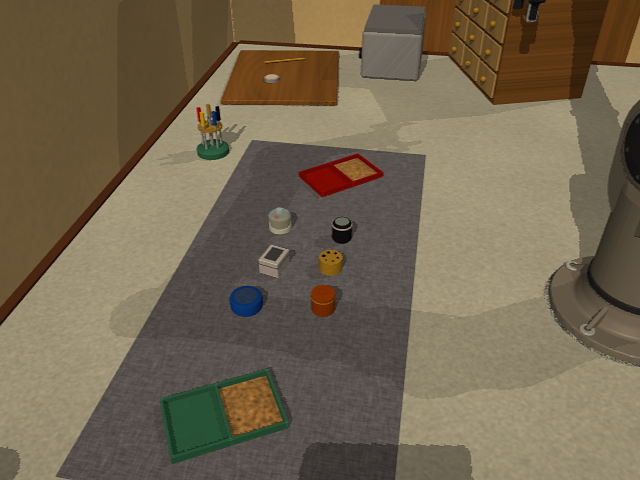

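The top view shows:
- oil pot (269,275), loupe (366,274), dome (370,214), tin (311,223), block (320,272) and cushion (261,214)
- green tray around (158,230), with its cork at lower right
- red tray around (472,255), with its cork at lower right

The side view agrees with this.

```bash
cat > h.py <<'E'
import numpy as np,cv2
from bench import monitor, optics
def K(n):
    c=optics.camera_model(n); f=240/np.tan(np.radians(c["vertical_fov"])/2); return f,c["cx"],c["cy"],np.array(c["R"]),np.array(c["t"])
def cloud(n,d):
    f,cx,cy,R,t=K(n); v,u=np.mgrid[:480,:640]
    P=np.stack([(u-cx)/f*d,(v-cy)/f*d,d],-1)
    return (P-t)@R
def onz(n,uv,z):
    f,cx,cy,R,t=K(n); uv=np.atleast_2d(uv).astype(float)
    D=np.c_[(uv[:,0]-cx)/f,(uv[:,1]-cy)/f,np.ones(len(uv))]@R; C=-R.T@t
    return C+D*((z-C[2])/D[:,2])[:,None]
def proj(n,X):
    f,cx,cy,R,t=K(n); p=np.atleast_2d(X)@R.T+t; return np.c_[cx+f*p[:,0]/p[:,2],cy+f*p[:,1]/p[:,2]]
E
python3 - <<'E'
from h import *
S={"pot":(269,275),"loupe":(366,274),"dome":(370,214),"tin":(311,223),"block":(320,272),"cushion":(261,214)}
H=dict(pot=.042,loupe=.038,dome=.044,tin=.03,block=.026,cushion=.022)
z=np.load("top0.npz");W=cloud("top",z["d"]);zs=np.load("side0.npz");Ws=cloud("side",zs["d"])
print("bench z",np.median(W[150:340,200:420,2]))
for k,(u,v) in S.items():
    w=W[v-26:v+27,u-26:v and u+27].reshape(-1,3); a=w[w[:,2]>.012]
    c=np.median(a[:,:2],0)
    m=(Ws[...,2]>.01)&(np.hypot(Ws[...,0]-c[0],Ws[...,1]-c[1])<.04); s=Ws[m]
    t=a[a[:,2]>H[k]-.012]; ts=s[s[:,2]>H[k]-.012] if len(s) else s
    for lab,q in(("top",t),("side",ts)):
        if len(q)<5: print(k,lab,len(q));continue
        lo,hi=np.percentile(q[:,:2],[2,98],axis=0)
        print(k,lab,len(q),"mid",((lo+hi)/2).round(4),"size",(hi-lo).round(3),"zmax",q[:,2].max().round(3))
    if k=="tin":
        for lab,q in(("top",t),("side",ts)):
            print("tin rect",cv2.minAreaRect((q[q[:,2]>.024][:,:2]*1000).astype(np.float32)))
p=z["p"];hsv=cv2.cvtColor(p,cv2.COLOR_RGB2HSV);ps=zs["p"];hs=cv2.cvtColor(ps,cv2.COLOR_RGB2HSV)
def tray(n,h,win):
    a,b,c,d=win;m=np.zeros((480,640),np.uint8)
    hh=h[b:d,a:c];s=(hh[...,1]>100)&(hh[...,2]>40);m[b:d,a:c]=s
    v,u=np.nonzero(m);q=onz(n,np.c_[u,v],.010)[:,:2]*1000
    r=cv2.minAreaRect(q.astype(np.float32))
    ck=s&(hh[...,0]>5)&(hh[...,0]<25)&(hh[...,1]<215);v,u=np.nonzero(ck)
    print(n,r,"cork",onz(n,np.c_[u+a,v+b],.004)[:,:2].mean(0),len(u))
tray("top",hsv,(105,175,212,285));tray("top",hsv,(415,200,530,310))
tray("side",hs,(150,360,300,470));tray("side",hs,(290,148,392,200))
E
```

```text
bench z 0.0007299686634994129
pot top 334 mid [0.4659 0.0457] size [0.034 0.121] zmax 1.105
pot side 368 mid [0.467  0.0935] size [0.034 0.035] zmax 0.042
loupe top 301 mid [ 0.4663 -0.0643] size [0.032 0.099] zmax 1.105
loupe side 260 mid [ 0.4668 -0.091 ] size [0.032 0.031] zmax 0.04
dome top 283 mid [ 0.537  -0.0703] size [0.125 0.111] zmax 1.105
dome side 135 mid [ 0.5836 -0.1036] size [0.03 0.03] zmax 0.045
tin top 463 mid [0.5376 0.005 ] size [0.093 0.046] zmax 1.105
tin side 507 mid [0.5659 0.0101] size [0.04  0.047] zmax 0.032
tin rect ((530.7924194335938, 6.8992919921875), (49.4085693359375, 110.2035140991211), 86.7970199584961)
tin rect ((566.427978515625, 8.466299057006836), (48.10183334350586, 37.70252227783203), 76.78759002685547)
block top 345 mid [ 0.472  -0.0111] size [0.035 0.035] zmax 1.105
block side 382 mid [ 0.4722 -0.0061] size [0.036 0.037] zmax 0.028
cushion top 561 mid [0.5413 0.0556] size [0.134 0.141] zmax 1.105
cushion side 708 mid [0.5863 0.1094] size [0.047 0.047] zmax 0.025
top ((557.3084716796875, 308.39910888671875), (148.84161376953125, 92.89520263671875), 30.770801544189453) cork [0.52624882 0.29087709] 1438
top ((500.2280578613281, -306.6075134277344), (151.83480834960938, 97.02283477783203), 41.810482025146484) cork [ 0.47295858 -0.33171882] 1543
side ((557.2611694335938, 313.78216552734375), (149.68603515625, 101.01070404052734), 30.88032341003418) cork [0.52808843 0.29263277] 2523
side ((500.77081298828125, -296.87738037109375), (160.39874267578125, 110.45236206054688), 41.798954010009766) cork [ 0.47522194 -0.3320057 ] 539
```

```bash
cat >> h.py <<'E'
from scipy.spatial.transform import Rotation as Ro
def go(x,y,z,deg,o=None):
    """shift in the tool frame (cm) and turn that put the TCP at x,y,z, tool down, y axis along deg (mod 180)"""
    o=o or monitor.get_obs();R=Ro.from_rotvec(o["orientation"]).as_matrix()
    best=None
    for k in(0,180):
        a=np.radians(deg+k);Y=np.array([np.cos(a),np.sin(a),0]);Z=np.array([0,0,-1.]);T=np.c_[np.cross(Y,Z),Y,Z]
        v=Ro.from_matrix(R.T@T).as_rotvec()
        if best is None or np.linalg.norm(v)<np.linalg.norm(best[0]):best=(v,T)
    d=(np.array([x,y,z])-o["tcp_pos"])*100
    print("turn",best[0].round(3),"shift now",(R.T@d).round(2),"shift after turn",(best[1].T@d).round(2))
E
python3 - <<'E'
from h import *
z=np.load("top0.npz");W=cloud("top",z["d"]);Ws=cloud("side",np.load("side0.npz")["d"])
S=dict(pot=(.467,.0935,.042),loupe=(.467,-.091,.038),dome=(.584,-.104,.044),tin=(.566,.009,.03),block=(.472,-.008,.026),cushion=(.586,.109,.022))
for k,(x,y,h) in S.items():
  for n,w in(("top",W),("side",Ws)):
    q=w[(np.hypot(w[...,0]-x,w[...,1]-y)<.038)&(w[...,2]>(.012 if n=="top" else h-.009))&(w[...,2]<.06)].astype(np.float32)
    lo,hi=np.percentile(q[:,:2],[2,98],axis=0)
    print(k,n,len(q),((lo+hi)/2).round(4),(hi-lo).round(3),q[:,2].max().round(3),cv2.minAreaRect(q[:,:2]*1000) if k=="tin" else "")
  # silhouettes in colour, top
go(.467,.0935,.15,120.8)
E
```

```text
pot top 326 [0.4659 0.0888] [0.034 0.035] 0.046 
pot side 316 [0.4668 0.0931] [0.033 0.034] 0.042 
loupe top 292 [ 0.4663 -0.097 ] [0.032 0.034] 0.043 
loupe side 233 [ 0.467  -0.0912] [0.032 0.031] 0.04 
dome top 378 [ 0.582 -0.108] [0.038 0.037] 0.047 
dome side 39 [ 0.5842 -0.1031] [0.01  0.012] 0.045 
tin top 457 [0.5649 0.005 ] [0.039 0.046] 0.036 ((565.2671508789062, 4.885646820068359), (46.187313079833984, 36.072853088378906), 76.73822784423828)
tin side 465 [0.5661 0.0099] [0.039 0.047] 0.032 ((566.4444580078125, 8.704458236694336), (48.573020935058594, 37.779666900634766), 76.7873764038086)
block top 327 [ 0.4717 -0.0111] [0.036 0.035] 0.032 
block side 349 [ 0.4723 -0.0062] [0.036 0.037] 0.028 
cushion top 548 [0.5855 0.1033] [0.045 0.045] 0.028 
cushion side 664 [0.5865 0.1093] [0.046 0.047] 0.025 
turn [-0.002 -0.    -0.309] shift now [ 47.61 -65.95   8.14] shift after turn [ 65.4  -48.38   8.04]
```

```bash
python3 -m crank '[[[0,0,0],[0,0,-0.15]],[[0,0,0],[0,0,-0.15]],[[1.8,-1.3,0.2],[0,0,-0.009]],[[3.6,-2.7,0.4],[0,0,0]],[[3.6,-2.7,0.4],[0,0,0]]]' 7 30
for i in 1 ; do python3 -m crank '[[[3.6,-2.7,0.4],[0,0,0]],[[3.6,-2.7,0.4],[0,0,0]],[[3.6,-2.7,0.4],[0,0,0]],[[3.6,-2.7,0.4],[0,0,0]],[[3.6,-2.7,0.4],[0,0,0]]]'
python3 -m crank '[[[3.6,-2.7,0.4],[0,0,0]],[[3.6,-2.7,0.4],[0,0,0]],[[3.6,-2.7,0.4],[0,0,0]],[[3.6,-2.7,0.4],[0,0,0]],[[3.6,-2.7,0.4],[0,0,0]]]'
python3 -m crank '[[[3.6,-2.7,0.4],[0,0,0]],[[3.6,-2.7,0.4],[0,0,0]],[[3,-2,0.4],[0,0,0]],[[1,-0.5,0],[0,0,0]],[[0,0,0],[0,0,0]]]'; done
python3 -c "
from h import *
go(.4664,.091,.06,120.8)"
```

```text
clock: 0.6
tcp_pos: [0.1961, -0.5527, 0.2205]
orientation: [-3.029, -0.832, 0.0]
contact_force: [1.5, 0.8, -0.2]
grip_width: 0.0701
gripper_force: 0.0
clock: 1.1
tcp_pos: [0.2819, -0.3438, 0.201]
orientation: [-3.029, -0.834, 0.0]
contact_force: [0.5, -0.5, 0.3]
grip_width: 0.07
gripper_force: 0.0
clock: 1.6
tcp_pos: [0.3673, -0.1359, 0.1812]
orientation: [3.028, 0.834, 0.0]
contact_force: [0.7, -0.9, -0.6]
grip_width: 0.0702
gripper_force: 0.0
clock: 2.1
tcp_pos: [0.4233, -0.011, 0.1692]
orientation: [-3.027, -0.839, -0.0]
contact_force: [0.5, 0.0, -0.4]
grip_width: 0.0702
gripper_force: 0.0
turn [-0.001 -0.     0.004] shift now [ 8.94 -6.52 10.93] shift after turn [ 8.92 -6.56 10.92]
```

```bash
python3 -m crank '[[[3,-2.2,1],[0,0,0]],[[3,-2.2,2],[0,0,0]],[[2.9,-2.1,2],[0,0,0]],[[0,0,3],[0,0,0]],[[0,0,0],[0,0,0]]]'
python3 - <<'E'
from h import *
for n in("top","side"):
    p,d=optics.grab_frame(n); o=monitor.get_obs(); u,v=proj(n,o["tcp_pos"])[0]
    print(n,u,v); u,v=int(u),int(v); im=p[max(v-60,0):v+60,max(u-60,0):u+60,::-1]
    cv2.imwrite(f"pics/{n}1.png",cv2.resize(im,(480,480),interpolation=cv2.INTER_CUBIC))
a=[cv2.imread(f"pics/{n}1.png") for n in("top","side")];cv2.imwrite("pics/both1.png",cv2.resize(np.hstack(a),(800,400)))
go(.4664,.091,.006,120.8)
E
```

```text
clock: 2.6
tcp_pos: [0.4633, 0.087, 0.0863]
orientation: [3.029, 0.834, -0.012]
contact_force: [-1.2, -0.7, -0.2]
grip_width: 0.07
gripper_force: 0.0
top 266.0357998428803 276.2053772076079
side 324.3502978390508 263.05501096456516
turn [ 0.     0.003 -0.002] shift now [ 0.34 -0.29  8.32] shift after turn [ 0.31 -0.29  8.32]
```

View pics/both1.png

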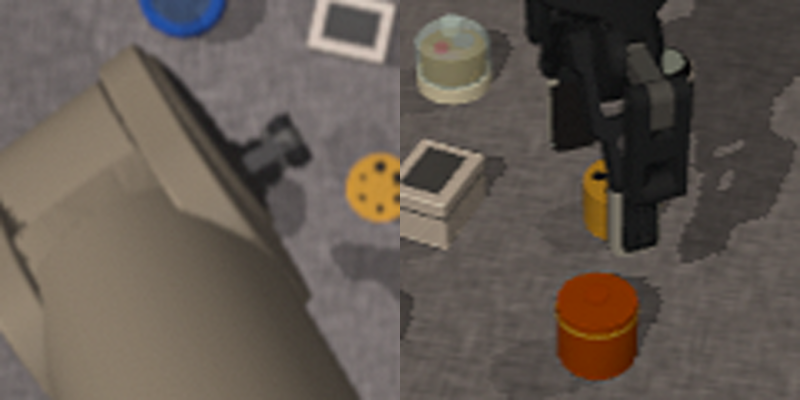

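The side crop shows the open fingers straddling the pot's column. The pot's top is directly below the TCP, at about (324,292) in the full frame. I'll descend and grip.

```bash
python3 -m crank '[[[0.1,-0.1,2],[0,0,0]],[[0.1,-0.1,2],[0,0,0]],[[0.1,-0.1,2],[0,0,0]],[[0,0,1.5],[0,0,0]],[[0,0,0.2],[0,0,0]]]'
python3 -m crank '[[[0,0,0],[0,0,0]],[[0,0,0],[0,0,0]],[[0,0,0],[0,0,0]],[[0,0,0],[0,0,0]],[[0,0,0],[0,0,0]]]' 5
python3 -m crank '[[[0,0,0],[0,0,0]],[[0,0,0],[0,0,0]],[[0,0,0],[0,0,0]],[[0,0,0],[0,0,0]],[[0,0,0],[0,0,0]]]' 3.4 25
python3 -c "
from h import *
u=onz('side',[323.4,292.4],.037);print(u,monitor.get_obs()['contact_force'])"
```

```text
clock: 3.2
tcp_pos: [0.467, 0.0912, 0.0125]
orientation: [3.028, 0.831, -0.001]
contact_force: [0.1, -0.3, 0.8]
grip_width: 0.07
gripper_force: 0.0
clock: 3.7
tcp_pos: [0.4673, 0.0932, 0.0127]
orientation: [3.029, 0.834, 0.001]
contact_force: [0.6, -0.6, -0.2]
grip_width: 0.0496
gripper_force: 0.0
clock: 4.2
tcp_pos: [0.4672, 0.0932, 0.0126]
orientation: [3.028, 0.835, 0.0]
contact_force: [-0.9, -0.0, 4.5]
grip_width: 0.037
gripper_force: 24.6
[[0.46519466 0.0944753  0.037     ]] [-0.91333168 -0.01164644  4.52362734]
```

```bash
python3 -m crank '[[[0,0,-0.3],[0,0,0]],[[0,0,-1],[0,0,0]],[[0,0,-2],[0,0,0]],[[0,0,-3],[0,0,0]],[[0,0,-2],[0,0,0]]]'
python3 -m crank '[[[0,0,-1],[0,0,0]],[[0,0,0],[0,0,0]]]'
python3 -c "
from h import *
go(.5264,.2905,.10,120.8)"
```

```text
clock: 4.7
tcp_pos: [0.4673, 0.0935, 0.0973]
orientation: [-3.028, -0.835, -0.002]
contact_force: [1.5, -0.4, -0.6]
grip_width: 0.0369
gripper_force: 25.2
clock: 4.9
tcp_pos: [0.4679, 0.0933, 0.1067]
orientation: [3.028, 0.834, 0.004]
contact_force: [-0.4, -0.0, 0.4]
grip_width: 0.0368
gripper_force: 25.2
turn [ 0.001 -0.003 -0.   ] shift now [ 15.12 -13.95   0.69] shift after turn [ 15.12 -13.95   0.67]
```

```bash
python3 -m crank '[[[1.1,-1,0],[0,0,0]],[[2.2,-2,0],[0,0,0]],[[2.6,-2.4,0],[0,0,0]],[[2.6,-2.4,0],[0,0,0]],[[2.6,-2.4,0],[0,0,0]]]'
python3 -m crank '[[[2.2,-2,0.3],[0,0,0]],[[1.3,-1.2,0.4],[0,0,0]],[[0.5,-0.5,0],[0,0,0]],[[0,0,0],[0,0,0]],[[0,0,0],[0,0,0]]]'
python3 - <<'E'
from h import *
p,d=optics.grab_frame("side");cv2.imwrite("pics/s2.png",cv2.resize(p[230:470,120:360,::-1],(600,600)))
go(.5264,.2905,.0166,120.8);print(monitor.get_obs()["contact_force"])
E
```

```text
clock: 5.4
tcp_pos: [0.5096, 0.2399, 0.1038]
orientation: [-3.028, -0.835, 0.003]
contact_force: [0.6, -0.0, -0.3]
grip_width: 0.0371
gripper_force: 25.2
clock: 5.9
tcp_pos: [0.5253, 0.2883, 0.0978]
orientation: [3.028, 0.832, -0.002]
contact_force: [0.0, -1.0, 0.2]
grip_width: 0.037
gripper_force: 25.2
turn [ 0.001  0.001 -0.001] shift now [ 0.21 -0.18  8.14] shift after turn [ 0.2  -0.17  8.14]
[ 0.0443971  -0.54052683  0.04986467]
```

View pics/s2.png

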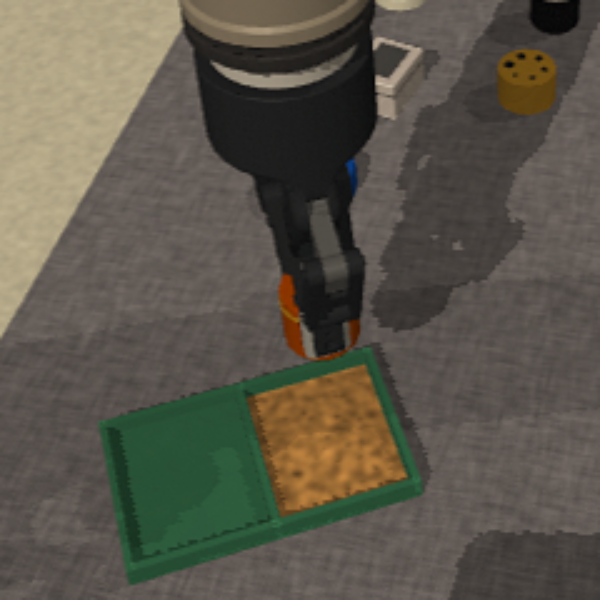

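The pot is held upright, bottom at about (323,355) in the crop, and the cork pocket's column is under it. I'll descend and slow down near the floor.

```bash
python3 -m crank '[[[0.1,-0.1,1.5],[0,0,0]],[[0.1,-0.1,2.5],[0,0,0]],[[0,0,2],[0,0,0]],[[0,0,0.9],[0,0,0]],[[0,0,0.3],[0,0,0]]]'
python3 -m crank '[[[0,0,0.1],[0,0,0]],[[0,0,0.1],[0,0,0]],[[0,0,0],[0,0,0]],[[0,0,0],[0,0,0]]]'
```

```text
clock: 6.45
tcp_pos: [0.5256, 0.2915, 0.0249]
orientation: [3.028, 0.833, -0.003]
contact_force: [-0.3, -0.2, 0.0]
grip_width: 0.0372
gripper_force: 25.2
clock: 6.85
tcp_pos: [0.5266, 0.2928, 0.0249]
orientation: [-3.029, -0.834, -0.002]
contact_force: [0.6, -0.1, -0.2]
grip_width: 0.0374
gripper_force: 25.2
```

```bash
python3 -m crank '[[[0,0,0.15],[0,0,0]],[[0,0,0.15],[0,0,0]],[[0,0,0.1],[0,0,0]],[[0,0,0.1],[0,0,0]],[[0,0,0],[0,0,0]]]'
python3 -m crank '[[[0,0,0.1],[0,0,0]],[[0,0,0.1],[0,0,0]],[[0,0,0],[0,0,0]]]'
```

```text
clock: 7.35
tcp_pos: [0.5261, 0.2926, 0.0191]
orientation: [3.029, 0.835, -0.0]
contact_force: [0.7, -0.9, -0.5]
grip_width: 0.037
gripper_force: 25.2
clock: 7.65
tcp_pos: [0.5262, 0.2926, 0.0171]
orientation: [3.029, 0.835, -0.0]
contact_force: [-0.0, 0.5, -0.9]
grip_width: 0.0369
gripper_force: 25.2
```

```bash
python3 -m crank '[[[0,0,0.05],[0,0,0]],[[0,0,0.05],[0,0,0]],[[0,0,0],[0,0,0]]]'
python3 -m crank '[[[0,0,0.05],[0,0,0]],[[0,0,0],[0,0,0]]]'
```

```text
clock: 7.95
tcp_pos: [0.5263, 0.2927, 0.0167]
orientation: [3.029, 0.835, 0.0]
contact_force: [-1.5, -0.3, 4.5]
grip_width: 0.0371
gripper_force: 25.6
clock: 8.15
tcp_pos: [0.5263, 0.2927, 0.0167]
orientation: [3.028, 0.834, 0.001]
contact_force: [-2.4, -1.3, 9.5]
grip_width: 0.0373
gripper_force: 26.1
```

```bash
python3 -m crank '[[[0,0,0],[0,0,0]],[[0,0,0],[0,0,0]],[[0,0,0],[0,0,0]],[[0,0,0],[0,0,0]]]' 5.2
python3 -m crank '[[[0,0,-0.5],[0,0,0]],[[0,0,-1.5],[0,0,0]],[[0,0,-2.5],[0,0,0]],[[0,0,-3],[0,0,0]],[[0,0,-1],[0,0,0]]]'
python3 - <<'E'
from h import *
p,d=optics.grab_frame("side");cv2.imwrite("pics/s3.png",cv2.resize(p[300:470,150:320,::-1],(450,450)))
go(.4667,-.0925,.09,120.8)
E
```

```text
clock: 8.55
tcp_pos: [0.5262, 0.2926, 0.0156]
orientation: [3.029, 0.835, -0.0]
contact_force: [-0.4, 0.1, 0.5]
grip_width: 0.0519
gripper_force: 0.0
clock: 9.05
tcp_pos: [0.5278, 0.2941, 0.1049]
orientation: [-3.027, -0.834, -0.008]
contact_force: [0.8, 0.5, -0.0]
grip_width: 0.052
gripper_force: 0.0
turn [ 0.    -0.006  0.   ] shift now [-25.08  30.06   1.36] shift after turn [-25.06  30.06   1.51]
```

View pics/s3.png

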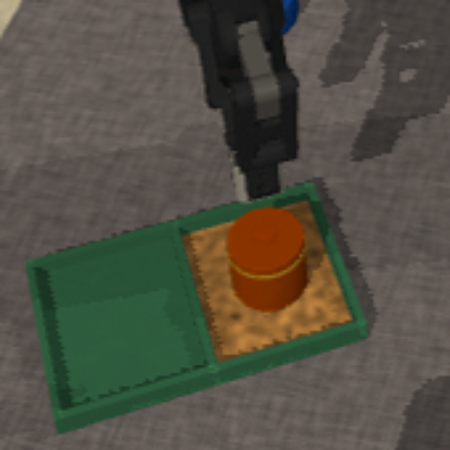

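The pot stands upright in the cork pocket, centre at about (267,258) in the crop. Next is the loupe.

```bash
python3 -m crank '[[[-1.5,1.8,0],[0,0,0]],[[-2.5,3,0],[0,0,0]],[[-2.5,3,0],[0,0,0]],[[-2.5,3,0],[0,0,0]],[[-2.5,3,0],[0,0,0]]]' 7
python3 -m crank '[[[-2.5,3,0],[0,0,0]],[[-2.5,3,0],[0,0,0]],[[-2.5,3,0],[0,0,0]],[[-2.5,3,0],[0,0,0]],[[-2.1,2.5,0.5],[0,0,0]]]'
python3 -m crank '[[[-1.4,1.7,0.5],[0,0,0]],[[0,0,0.5],[0,0,0]],[[0,0,0],[0,0,0]],[[0,0,0],[0,0,0]]]'
python3 -c "
from h import *
go(.4667,-.0925,.009,120.8)"
```

```text
clock: 9.6
tcp_pos: [0.4973, 0.1135, 0.1003]
orientation: [3.028, 0.835, -0.001]
contact_force: [1.6, -0.7, 0.5]
grip_width: 0.0702
gripper_force: 0.0
clock: 10.1
tcp_pos: [0.4679, -0.0736, 0.0958]
orientation: [3.029, 0.832, -0.0]
contact_force: [-0.1, -0.8, 0.3]
grip_width: 0.0699
gripper_force: 0.0
clock: 10.5
tcp_pos: [0.4653, -0.0917, 0.0857]
orientation: [-3.027, -0.837, -0.0]
contact_force: [0.9, -0.3, -0.1]
grip_width: 0.0698
gripper_force: 0.0
turn [-0.001 -0.     0.002] shift now [0.08 0.15 7.67] shift after turn [0.08 0.14 7.67]
```

```bash
python3 -m crank '[[[0.1,0.1,2],[0,0,0]],[[0,0,2.5],[0,0,0]],[[0,0,2],[0,0,0]],[[0,0,0.9],[0,0,0]],[[0,0,0.2],[0,0,0]]]'
python3 -m crank '[[[0,0,0],[0,0,0]],[[0,0,0],[0,0,0]],[[0,0,0],[0,0,0]]]' 4.8
python3 -m crank '[[[0,0,0],[0,0,0]],[[0,0,0],[0,0,0]],[[0,0,0],[0,0,0]],[[0,0,0],[0,0,0]],[[0,0,0],[0,0,0]]]' 3.2 25
```

```text
clock: 11.0
tcp_pos: [0.4664, -0.0922, 0.0092]
orientation: [-3.027, -0.837, 0.002]
contact_force: [0.4, -0.1, -0.3]
grip_width: 0.0699
gripper_force: 0.0
clock: 11.3
tcp_pos: [0.4672, -0.0935, 0.0106]
orientation: [3.028, 0.834, 0.002]
contact_force: [-0.2, -0.1, -0.1]
grip_width: 0.048
gripper_force: 0.0
clock: 11.8
tcp_pos: [0.467, -0.0936, 0.0105]
orientation: [3.028, 0.834, 0.001]
contact_force: [-1.8, 0.1, 5.2]
grip_width: 0.0348
gripper_force: 24.6
```

```bash
python3 -m crank '[[[0,0,-0.3],[0,0,0]],[[0,0,-1],[0,0,0]],[[0,0,-2.5],[0,0,0]],[[0,0,-3],[0,0,0]],[[0,0,-2],[0,0,0]]]'
python3 -m crank '[[[0,0,-0.5],[0,0,0]],[[0,0,0],[0,0,0]]]'
python3 -c "
from h import *
go(.589,.329,.10,120.8)"
```

```text
clock: 12.3
tcp_pos: [0.4671, -0.0933, 0.1001]
orientation: [3.028, 0.835, 0.002]
contact_force: [-0.3, -1.2, -0.9]
grip_width: 0.0351
gripper_force: 25.1
clock: 12.5
tcp_pos: [0.4669, -0.0937, 0.1036]
orientation: [3.028, 0.834, 0.002]
contact_force: [-0.5, -0.3, -1.1]
grip_width: 0.035
gripper_force: 25.1
turn [ 0.001 -0.001 -0.   ] shift now [ 32.12 -30.07   0.35] shift after turn [ 32.13 -30.06   0.36]
```

```bash
python3 -m crank '[[[1.5,-1.4,0],[0,0,0]],[[2.8,-2.6,0],[0,0,0]],[[2.8,-2.6,0],[0,0,0]],[[2.8,-2.6,0],[0,0,0]],[[2.8,-2.6,0],[0,0,0]]]'
python3 -m crank '[[[2.8,-2.6,0],[0,0,0]],[[2.8,-2.6,0],[0,0,0]],[[2.8,-2.6,0],[0,0,0]],[[2.8,-2.6,0],[0,0,0]],[[2.8,-2.6,0],[0,0,0]]]'
python3 -m crank '[[[2.8,-2.6,0],[0,0,0]],[[1.8,-1.8,0],[0,0,0]],[[0.8,-0.9,0],[0,0,0]],[[0,0,0],[0,0,0]],[[0,0,0],[0,0,0]]]'
python3 -c "
from h import *
go(.589,.329,.0145,120.8)"
```

```text
clock: 13.0
tcp_pos: [0.5145, 0.0741, 0.1014]
orientation: [-3.029, -0.834, 0.004]
contact_force: [0.4, -0.1, -0.8]
grip_width: 0.0352
gripper_force: 25.1
clock: 13.5
tcp_pos: [0.5682, 0.2573, 0.1009]
orientation: [3.028, 0.835, -0.004]
contact_force: [-0.0, -0.1, -0.4]
grip_width: 0.0349
gripper_force: 25.1
clock: 14.0
tcp_pos: [0.5877, 0.3276, 0.1017]
orientation: [3.027, 0.833, -0.003]
contact_force: [0.1, -1.4, -0.6]
grip_width: 0.0351
gripper_force: 25.1
turn [ 0.001  0.002 -0.001] shift now [ 0.2  -0.07  8.72] shift after turn [ 0.18 -0.05  8.72]
```

```bash
python3 -m crank '[[[0.1,0,2],[0,0,0]],[[0,0,3],[0,0,0]],[[0,0,2],[0,0,0]],[[0,0,0.8],[0,0,0]],[[0,0,0.2],[0,0,0]]]'
python3 -m crank '[[[0,0,0.2],[0,0,0]],[[0,0,0.1],[0,0,0]],[[0,0,0.1],[0,0,0]],[[0,0,0],[0,0,0]]]'
```

```text
clock: 14.5
tcp_pos: [0.5887, 0.3279, 0.0219]
orientation: [3.028, 0.832, -0.003]
contact_force: [-0.3, -0.3, -0.0]
grip_width: 0.0349
gripper_force: 25.1
clock: 14.9
tcp_pos: [0.5892, 0.3302, 0.0194]
orientation: [-3.029, -0.835, -0.001]
contact_force: [-0.2, 0.4, -0.5]
grip_width: 0.0347
gripper_force: 25.1
```

```bash
python3 -m crank '[[[0,0,0.15],[0,0,0]],[[0,0,0.1],[0,0,0]],[[0,0,0.1],[0,0,0]],[[0,0,0.05],[0,0,0]],[[0,0,0],[0,0,0]]]'
python3 -m crank '[[[0,0,0.05],[0,0,0]],[[0,0,0.05],[0,0,0]],[[0,0,0],[0,0,0]]]'
```

```text
clock: 15.4
tcp_pos: [0.5889, 0.3301, 0.0147]
orientation: [3.029, 0.835, -0.0]
contact_force: [-0.1, -0.5, -0.4]
grip_width: 0.0351
gripper_force: 25.2
clock: 15.7
tcp_pos: [0.589, 0.3301, 0.0147]
orientation: [3.028, 0.834, 0.0]
contact_force: [-2.7, -2.5, 7.0]
grip_width: 0.0346
gripper_force: 25.8
```

```bash
python3 -m crank '[[[0,0,0],[0,0,0]],[[0,0,0],[0,0,0]],[[0,0,0],[0,0,0]],[[0,0,0],[0,0,0]]]' 5
python3 -m crank '[[[0,0,-0.5],[0,0,0]],[[0,0,-1.5],[0,0,0]],[[0,0,-2.5],[0,0,0]],[[0,0,-3],[0,0,0]],[[0,0,-1],[0,0,0]]]'
python3 -m crank '[[[0,0,-0.5],[0,0,0]],[[0,0,0],[0,0,0]]]'
python3 -c "
from h import *
go(.583,-.1045,.09,131.8)"
```

```text
clock: 16.1
tcp_pos: [0.5889, 0.33, 0.0136]
orientation: [3.029, 0.835, -0.0]
contact_force: [-0.1, 0.8, 0.8]
grip_width: 0.0499
gripper_force: 0.0
clock: 16.6
tcp_pos: [0.5907, 0.3316, 0.1034]
orientation: [-3.027, -0.834, -0.009]
contact_force: [0.2, -0.0, 0.5]
grip_width: 0.0499
gripper_force: 0.0
clock: 16.8
tcp_pos: [0.5891, 0.33, 0.1043]
orientation: [3.029, 0.834, 0.001]
contact_force: [-0.5, 0.0, -0.1]
grip_width: 0.0502
gripper_force: 0.0
turn [ 0.    -0.001 -0.192] shift now [-22.77  37.01   1.42] shift after turn [-29.41  31.98   1.43]
```

```bash
python3 -m crank '[[[0,0,0],[0,0,-0.1]],[[0,0,0],[0,0,-0.092]],[[-1.4,1.5,0],[0,0,0]],[[-2.6,2.8,0],[0,0,0]],[[-2.6,2.8,0],[0,0,0]]]' 7
python3 -m crank '[[[-2.6,2.8,0],[0,0,0]],[[-2.6,2.8,0],[0,0,0]],[[-2.6,2.8,0],[0,0,0]],[[-2.6,2.8,0],[0,0,0]],[[-2.6,2.8,0],[0,0,0]]]'
python3 -m crank '[[[-2.6,2.8,0],[0,0,0]],[[-2.6,2.8,0],[0,0,0]],[[-2.6,2.8,0],[0,0,0]],[[-1.4,1.7,0.5],[0,0,0]],[[-0.6,0.8,0.5],[0,0,0]]]'
python3 -m crank '[[[0,0,0],[0,0,0]],[[0,0,0],[0,0,0]]]'
python3 - <<'E'
from h import *
p,d=optics.grab_frame("side");cv2.imwrite("pics/s4.png",cv2.resize(p[140:260,200:360,::-1],(800,600)))
t,d=optics.grab_frame("top");cv2.imwrite("pics/t4.png",t[...,::-1])
W=cloud("side",d*0+1) 
go(.583,-.1045,.005,131.8)
E
```

```text
clock: 17.3
tcp_pos: [0.5858, 0.2323, 0.1021]
orientation: [-2.933, -1.124, 0.004]
contact_force: [-0.4, -1.1, -0.9]
grip_width: 0.0702
gripper_force: 0.0
clock: 17.8
tcp_pos: [0.5823, 0.0403, 0.1024]
orientation: [-2.934, -1.121, 0.004]
contact_force: [0.5, -0.8, -0.1]
grip_width: 0.0701
gripper_force: 0.0
clock: 18.3
tcp_pos: [0.582, -0.1079, 0.0922]
orientation: [2.937, 1.115, -0.004]
contact_force: [-0.2, -0.3, -0.0]
grip_width: 0.0704
gripper_force: 0.0
clock: 18.5
tcp_pos: [0.5828, -0.1025, 0.0932]
orientation: [-2.932, -1.123, 0.001]
contact_force: [0.8, 0.8, -0.2]
grip_width: 0.0698
gripper_force: 0.0
turn [-0.001 -0.001  0.003] shift now [-0.2   0.17  8.88] shift after turn [-0.19  0.16  8.89]
```

View pics/s4.png

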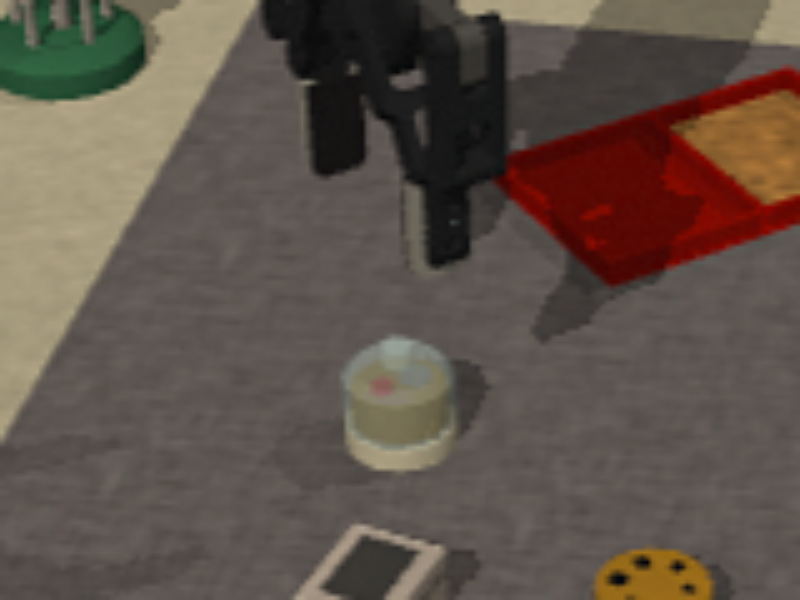

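The side crop shows the fingers centred over the dome, with its knob at (397,340) in the crop. I'll descend.

```bash
python3 -c "
from h import *
print(onz('side',[279.4,208.3],.043))"
python3 -m crank '[[[-0.1,0.1,2],[0,0,0]],[[0,0,2.5],[0,0,0]],[[0,0,2.4],[0,0,0]],[[0,0,1.3],[0,0,0]],[[0,0,0.4],[0,0,0]]]'
python3 -m crank '[[[0,0,0],[0,0,0]],[[0,0,0],[0,0,0]],[[0,0,0],[0,0,0]]]' 5.4
```

```text
[[ 0.58279246 -0.10483245  0.043     ]]
clock: 19.1
tcp_pos: [0.5824, -0.1046, 0.0067]
orientation: [-2.933, -1.123, 0.002]
contact_force: [-0.1, -0.1, 0.3]
grip_width: 0.0701
gripper_force: 0.0
clock: 19.4
tcp_pos: [0.584, -0.1058, 0.0089]
orientation: [2.934, 1.121, 0.003]
contact_force: [1.0, 0.7, 0.6]
grip_width: 0.0543
gripper_force: 0.0
```

```bash
python3 -m crank '[[[0,0,0.3],[0,0,0]],[[0,0,0.2],[0,0,0]],[[0,0,0],[0,0,0]]]'
python3 -m crank '[[[0,0,0],[0,0,0]],[[0,0,0],[0,0,0]],[[0,0,0],[0,0,0]],[[0,0,0],[0,0,0]],[[0,0,0],[0,0,0]]]' 3.8 25
python3 -m crank '[[[0,0,-0.3],[0,0,0]],[[0,0,-0.3],[0,0,0]],[[0,0,0],[0,0,0]]]'
```

```text
clock: 19.7
tcp_pos: [0.5828, -0.106, 0.0026]
orientation: [-2.935, -1.121, 0.001]
contact_force: [0.2, 0.2, -0.1]
grip_width: 0.0542
gripper_force: 0.0
clock: 20.2
tcp_pos: [0.5831, -0.1059, 0.0029]
orientation: [2.935, 1.121, 0.0]
contact_force: [-0.7, -0.2, 2.9]
grip_width: 0.0413
gripper_force: 25.5
clock: 20.5
tcp_pos: [0.5834, -0.1059, 0.0092]
orientation: [2.935, 1.121, 0.001]
contact_force: [0.4, -0.0, -0.5]
grip_width: 0.0413
gripper_force: 25.4
```

```bash
python3 -m crank '[[[0,0,-1],[0,0,0]],[[0,0,-2],[0,0,0]],[[0,0,-3],[0,0,0]],[[0,0,-1.5],[0,0,0]],[[0,0,0],[0,0,0]]]'
python3 -c "
from h import *
go(.4735,-.331,.08,131.8)"
```

```text
clock: 21.0
tcp_pos: [0.5849, -0.106, 0.0864]
orientation: [2.933, 1.12, 0.006]
contact_force: [0.0, -0.6, -1.1]
grip_width: 0.041
gripper_force: 25.5
turn [ 0.004 -0.003 -0.   ] shift now [-23.3    9.35   0.6 ] shift after turn [-23.3    9.35   0.64]
```

```bash
python3 -m crank '[[[-1.5,0.6,0],[0,0,0]],[[-2.7,1.1,0],[0,0,0]],[[-2.7,1.1,0],[0,0,0]],[[-2.7,1.1,0],[0,0,0]],[[-2.7,1.1,0],[0,0,0]]]'
python3 -m crank '[[[-2.7,1.1,0],[0,0,0]],[[-2.7,1.1,0],[0,0,0]],[[-2.7,1.1,0],[0,0,0]],[[-2,0.7,0],[0,0,0]],[[-0.9,0.3,0],[0,0,0]]]'
python3 -m crank '[[[0,0,0],[0,0,0]],[[0,0,0],[0,0,0]]]'
python3 - <<'E'
from h import *
p,d=optics.grab_frame("side");cv2.imwrite("pics/s5.png",cv2.resize(p[80:200,270:430,::-1],(800,600)))
go(.4735,-.331,.007,131.8)
E
```

```text
clock: 21.5
tcp_pos: [0.522, -0.2272, 0.082]
orientation: [-2.934, -1.119, 0.005]
contact_force: [-0.2, -0.7, -0.3]
grip_width: 0.041
gripper_force: 25.5
clock: 22.0
tcp_pos: [0.4678, -0.3335, 0.082]
orientation: [-2.936, -1.114, 0.005]
contact_force: [0.1, 1.3, -0.7]
grip_width: 0.041
gripper_force: 25.5
clock: 22.2
tcp_pos: [0.4714, -0.3295, 0.0833]
orientation: [-2.933, -1.122, -0.0]
contact_force: [0.8, 1.0, -0.9]
grip_width: 0.0412
gripper_force: 25.5
turn [-0.001 -0.001  0.002] shift now [-0.02  0.26  7.65] shift after turn [-0.02  0.25  7.65]
```

View pics/s5.png

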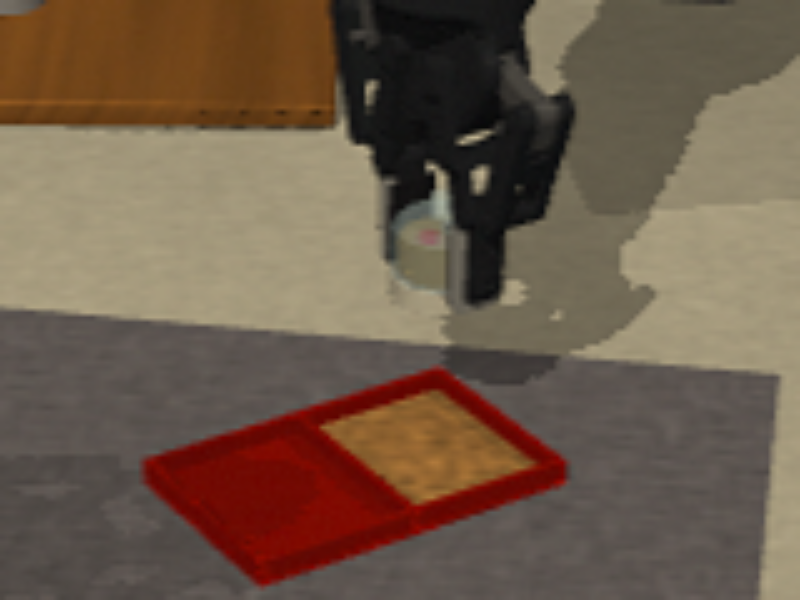

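The dome hangs upright between the fingers at about (425,250) in the crop. The cork pocket below it is at about (430,447).

```bash
python3 -m crank '[[[0,0.1,1.5],[0,0,0]],[[0,0.1,2.5],[0,0,0]],[[0,0,2],[0,0,0]],[[0,0,0.5],[0,0,0]],[[0,0,0],[0,0,0]]]'
python3 -m crank '[[[0,0,0.2],[0,0,0]],[[0,0,0.1],[0,0,0]],[[0,0,0],[0,0,0]]]'
python3 -c "
from h import *
go(.4735,-.331,.007,131.8)"
```

```text
clock: 22.75
tcp_pos: [0.4725, -0.3308, 0.0176]
orientation: [-2.932, -1.123, 0.002]
contact_force: [-0.3, -0.4, -1.2]
grip_width: 0.0407
gripper_force: 25.5
clock: 23.05
tcp_pos: [0.4732, -0.3323, 0.0164]
orientation: [2.934, 1.121, 0.001]
contact_force: [0.0, -0.1, -0.8]
grip_width: 0.0413
gripper_force: 25.5
turn [ 0.001 -0.     0.   ] shift now [ 0.11 -0.08  0.94] shift after turn [ 0.11 -0.07  0.94]
```

```bash
python3 -m crank '[[[0.1,0,0.2],[0,0,0]],[[0,0,0.2],[0,0,0]],[[0,0,0.2],[0,0,0]],[[0,0,0.1],[0,0,0]],[[0,0,0],[0,0,0]]]'
python3 -m crank '[[[0,0,0.1],[0,0,0]],[[0,0,0.05],[0,0,0]],[[0,0,0.05],[0,0,0]],[[0,0,0],[0,0,0]]]'
```

```text
clock: 23.55
tcp_pos: [0.4733, -0.3313, 0.0085]
orientation: [-2.934, -1.121, 0.0]
contact_force: [0.4, 0.1, -0.5]
grip_width: 0.0413
gripper_force: 25.5
clock: 23.95
tcp_pos: [0.4735, -0.3314, 0.0069]
orientation: [2.935, 1.121, -0.0]
contact_force: [-1.4, 0.5, 1.5]
grip_width: 0.0411
gripper_force: 25.7
```

```bash
python3 -m crank '[[[0,0,0.05],[0,0,0]],[[0,0,0],[0,0,0]]]'
python3 -m crank '[[[0,0,0],[0,0,0]],[[0,0,0],[0,0,0]],[[0,0,0],[0,0,0]],[[0,0,0],[0,0,0]]]' 4.8
python3 -m crank '[[[0,0,-0.4],[0,0,0]],[[0,0,-1],[0,0,0]],[[0,0,-2],[0,0,0]],[[0,0,-3],[0,0,0]],[[0,0,-2],[0,0,0]]]'
python3 -m crank '[[[0,0,-1],[0,0,0]],[[0,0,0],[0,0,0]]]'
python3 - <<'E'
from h import *
p,d=optics.grab_frame("side");cv2.imwrite("pics/s6.png",cv2.resize(p[80:280,230:430,::-1],(600,600)))
np.save("side6.npy",d)
go(.566,.0078,.08,166.8)
E
```

```text
clock: 24.15
tcp_pos: [0.4735, -0.3314, 0.0069]
orientation: [2.934, 1.121, -0.0]
contact_force: [-2.2, 1.3, 5.7]
grip_width: 0.041
gripper_force: 26.2
clock: 24.55
tcp_pos: [0.4735, -0.3314, 0.0062]
orientation: [-2.935, -1.121, 0.0]
contact_force: [-0.6, 0.5, -0.2]
grip_width: 0.0481
gripper_force: 0.0
clock: 25.05
tcp_pos: [0.4743, -0.3315, 0.0928]
orientation: [2.933, 1.121, 0.002]
contact_force: [0.5, -0.7, -0.9]
grip_width: 0.0476
gripper_force: 0.0
clock: 25.25
tcp_pos: [0.4744, -0.332, 0.1021]
orientation: [2.932, 1.12, 0.003]
contact_force: [-0.0, 0.2, -0.2]
grip_width: 0.048
gripper_force: 0.0
turn [ 0.001  0.    -0.611] shift now [ 29.51 -19.14   2.05] shift after turn [35.16  1.25  2.07]
```

View pics/s6.png

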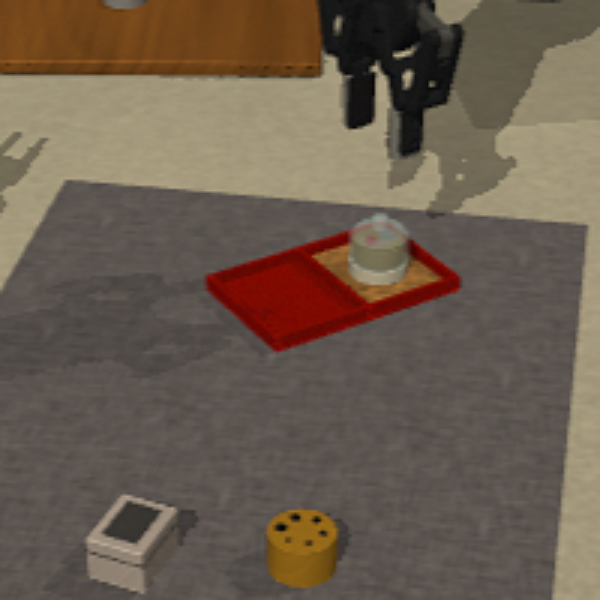

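The dome stands upright in the cork pocket at about (379,250) in the crop, and the tin is undisturbed at (132,540). Next is the tin.

```bash
python3 -m crank '[[[0,0,0],[0,0,-0.12]],[[0,0,0],[0,0,-0.13]],[[0,0,0],[0,0,-0.13]],[[0,0,0],[0,0,-0.12]],[[0,0,0],[0,0,-0.111]]]' 6.5
python3 -m crank '[[[2,0.1,0],[0,0,0]],[[3,0.1,0],[0,0,0]],[[3,0.1,0],[0,0,0]],[[3,0.1,0],[0,0,0]],[[3,0.1,0],[0,0,0]]]'
python3 -m crank '[[[3,0.1,0],[0,0,0]],[[3,0.1,0],[0,0,0]],[[3,0.1,0],[0,0,0]],[[3,0.1,0],[0,0,0]],[[3,0.1,0],[0,0,0]]]'
python3 -m crank '[[[3,0.1,0],[0,0,0]],[[2,0.1,1],[0,0,0]],[[1.1,0,1],[0,0,0]],[[0,0,0],[0,0,0]],[[0,0,0],[0,0,0]]]'
python3 -c "
from h import *
go(.566,.0075,.003,166.8)"
```

```text
clock: 25.8
tcp_pos: [0.4726, -0.3309, 0.0987]
orientation: [-2.455, -1.956, 0.001]
contact_force: [-0.3, -0.4, 0.2]
grip_width: 0.0646
gripper_force: 0.0
clock: 26.3
tcp_pos: [0.5095, -0.1948, 0.0989]
orientation: [-2.46, -1.95, 0.002]
contact_force: [0.8, -0.2, 0.2]
grip_width: 0.0651
gripper_force: 0.0
clock: 26.8
tcp_pos: [0.5486, -0.0501, 0.0989]
orientation: [-2.46, -1.951, 0.003]
contact_force: [1.1, 0.7, -0.5]
grip_width: 0.0645
gripper_force: 0.0
clock: 27.3
tcp_pos: [0.5643, 0.0065, 0.0793]
orientation: [-2.462, -1.951, 0.004]
contact_force: [1.0, -1.0, 0.8]
grip_width: 0.0647
gripper_force: 0.0
turn [-0.002  0.001 -0.   ] shift now [0.15 0.16 7.63] shift after turn [0.14 0.14 7.63]
```

```bash
python3 -m crank '[[[0,0.1,2],[0,0,0]],[[0,0,2.5],[0,0,0]],[[0,0,2],[0,0,0]],[[0,0,0.7],[0,0,0]],[[0,0,0.1],[0,0,0]]]'
python3 -m crank '[[[0,0,0],[0,0,0]],[[0,0,0],[0,0,0]],[[0,0,0],[0,0,0]]]' 4.8
python3 -c "
from h import *
go(.566,.0075,.003,166.8)"
```

```text
clock: 27.8
tcp_pos: [0.5656, 0.0061, 0.0067]
orientation: [-2.463, -1.95, 0.002]
contact_force: [1.0, 0.6, -0.0]
grip_width: 0.065
gripper_force: 0.0
clock: 28.1
tcp_pos: [0.5669, 0.0073, 0.0082]
orientation: [2.461, 1.951, 0.002]
contact_force: [-0.3, -0.2, 0.7]
grip_width: 0.0482
gripper_force: 0.0
turn [ 0.002 -0.     0.   ] shift now [-0.   -0.09  0.52] shift after turn [-0.   -0.09  0.52]
```

```bash
python3 -m crank '[[[0,0,0.3],[0,0,0]],[[0,0,0.2],[0,0,0]],[[0,0,0],[0,0,0]]]'
python3 -m crank '[[[0,0,0],[0,0,0]],[[0,0,0],[0,0,0]],[[0,0,0],[0,0,0]],[[0,0,0],[0,0,0]],[[0,0,0],[0,0,0]]]' 3.2 30
python3 -m crank '[[[0,0,-0.3],[0,0,0]],[[0,0,-1],[0,0,0]],[[0,0,-2.5],[0,0,0]],[[0,0,-3],[0,0,0]],[[0,0,-2],[0,0,0]]]'
python3 -m crank '[[[0,0,0],[0,0,0]],[[0,0,0],[0,0,0]]]'
python3 -c "
from h import *
go(.5277,-.282,.09,131.8)"
```

```text
clock: 28.4
tcp_pos: [0.5659, 0.0074, 0.002]
orientation: [-2.462, -1.952, 0.001]
contact_force: [0.7, -0.1, -0.1]
grip_width: 0.0479
gripper_force: 0.0
clock: 28.9
tcp_pos: [0.5662, 0.0075, 0.0023]
orientation: [2.462, 1.952, 0.0]
contact_force: [-1.1, -0.0, 0.7]
grip_width: 0.0353
gripper_force: 31.0
clock: 29.4
tcp_pos: [0.5668, 0.0077, 0.0928]
orientation: [2.461, 1.951, 0.003]
contact_force: [0.0, -0.4, -0.3]
grip_width: 0.0354
gripper_force: 30.9
clock: 29.6
tcp_pos: [0.5663, 0.0072, 0.0908]
orientation: [2.461, 1.951, 0.001]
contact_force: [-0.2, 0.7, -1.1]
grip_width: 0.0351
gripper_force: 30.9
turn [ 0.001 -0.     0.611] shift now [-29.04   2.84   0.09] shift after turn [-22.15  18.98   0.08]
```

```bash
python3 -m crank '[[[0,0,0],[0,0,0.111]],[[0,0,0],[0,0,0.13]],[[0,0,0],[0,0,0.13]],[[0,0,0],[0,0,0.13]],[[0,0,0],[0,0,0.11]]]'
python3 -m crank '[[[-1.4,1.2,0],[0,0,0]],[[-2.7,2.3,0],[0,0,0]],[[-2.7,2.3,0],[0,0,0]],[[-2.7,2.3,0],[0,0,0]],[[-2.7,2.3,0],[0,0,0]]]'
python3 -m crank '[[[-2.7,2.3,0],[0,0,0]],[[-2.7,2.3,0],[0,0,0]],[[-2.7,2.3,0],[0,0,0]],[[-1.2,1.1,0],[0,0,0]],[[-0.6,0.5,0],[0,0,0]]]'
python3 -m crank '[[[0,0,0],[0,0,0]],[[0,0,0],[0,0,0]]]'
python3 - <<'E'
from h import *
p,d=optics.grab_frame("side");cv2.imwrite("pics/s7.png",cv2.resize(p[80:230,230:430,::-1],(800,600)))
go(.5277,-.282,.0063,131.8)
E
```

```text
clock: 30.1
tcp_pos: [0.5651, 0.0072, 0.089]
orientation: [-2.937, -1.114, 0.004]
contact_force: [-0.6, -0.0, -1.0]
grip_width: 0.0354
gripper_force: 30.9
clock: 30.6
tcp_pos: [0.5433, -0.1527, 0.089]
orientation: [-2.933, -1.121, 0.003]
contact_force: [1.4, -0.9, -1.3]
grip_width: 0.0357
gripper_force: 30.9
clock: 31.1
tcp_pos: [0.5263, -0.2823, 0.0892]
orientation: [-2.935, -1.117, 0.002]
contact_force: [-0.2, -0.2, -0.6]
grip_width: 0.0355
gripper_force: 30.9
clock: 31.3
tcp_pos: [0.5279, -0.2785, 0.0901]
orientation: [-2.932, -1.124, -0.001]
contact_force: [-0.4, 0.5, -1.4]
grip_width: 0.0355
gripper_force: 30.9
turn [-0.001 -0.001  0.003] shift now [-0.28  0.25  8.4 ] shift after turn [-0.27  0.25  8.4 ]
```

View pics/s7.png

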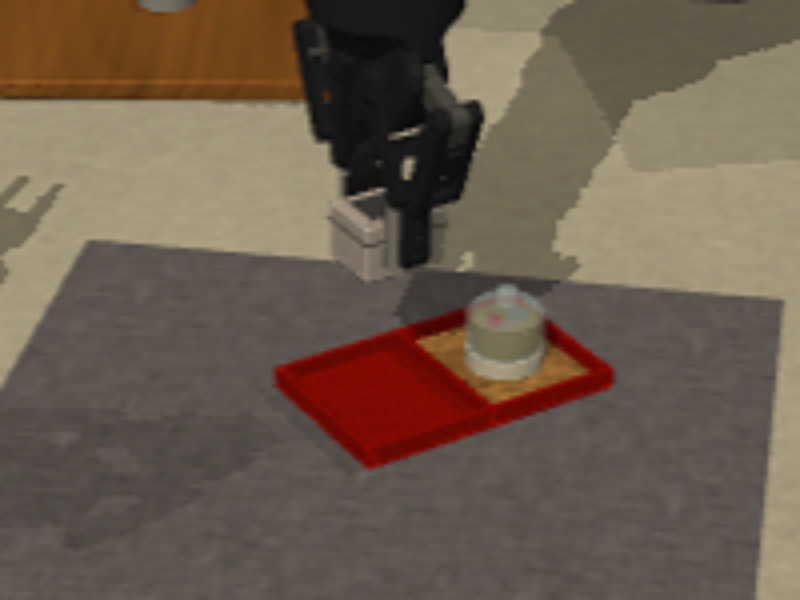

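The tin is held level at (385,235) in the crop, aligned with the bare pocket (385,395). The dome is clear of it.

```bash
python3 -m crank '[[[-0.1,0.1,2],[0,0,0]],[[-0.1,0.1,3],[0,0,0]],[[0,0,2],[0,0,0]],[[0,0,0.3],[0,0,0]],[[0,0,0],[0,0,0]]]'
python3 -m crank '[[[0,0,0],[0,0,0]],[[0,0,0],[0,0,0]]]'
python3 -c "
from h import *
go(.5277,-.282,.0063,131.8)"
```

```text
clock: 31.85
tcp_pos: [0.5276, -0.282, 0.0173]
orientation: [-2.933, -1.124, 0.0]
contact_force: [0.1, 0.4, -0.2]
grip_width: 0.0357
gripper_force: 30.9
clock: 32.05
tcp_pos: [0.5284, -0.2836, 0.0187]
orientation: [2.933, 1.121, 0.002]
contact_force: [0.1, -0.9, -0.3]
grip_width: 0.0354
gripper_force: 30.9
turn [ 0.002 -0.001  0.001] shift now [ 0.06 -0.17  1.24] shift after turn [ 0.06 -0.17  1.24]
```

```bash
python3 -m crank '[[[0,-0.1,0.4],[0,0,0]],[[0,0,0.3],[0,0,0]],[[0,0,0.2],[0,0,0]],[[0,0,0.1],[0,0,0]],[[0,0,0],[0,0,0]]]'
python3 -m crank '[[[0,0,0.1],[0,0,0]],[[0,0,0.05],[0,0,0]],[[0,0,0.05],[0,0,0]],[[0,0,0],[0,0,0]]]'
```

```text
clock: 32.55
tcp_pos: [0.5265, -0.2828, 0.0071]
orientation: [-2.935, -1.121, 0.0]
contact_force: [0.3, 0.2, -0.2]
grip_width: 0.0359
gripper_force: 30.9
clock: 32.95
tcp_pos: [0.5268, -0.2829, 0.0063]
orientation: [2.934, 1.121, -0.0]
contact_force: [-3.0, 2.1, 8.5]
grip_width: 0.0354
gripper_force: 32.1
```

```bash
python3 -m crank '[[[0,0,0],[0,0,0]],[[0,0,0],[0,0,0]],[[0,0,0],[0,0,0]],[[0,0,0],[0,0,0]]]' 4.6
python3 -m crank '[[[0,0,-0.4],[0,0,0]],[[0,0,-1],[0,0,0]],[[0,0,-2],[0,0,0]],[[0,0,-3],[0,0,0]],[[0,0,-3],[0,0,0]]]'
python3 -m crank '[[[0,0,-3],[0,0,0]],[[0,0,-3],[0,0,0]],[[0,0,-2],[0,0,0]],[[0,0,0],[0,0,0]],[[0,0,0],[0,0,0]]]'
python3 - <<'E'
from h import *
p,d=optics.grab_frame("side");cv2.imwrite("pics/s8.png",p[...,::-1])
W=cloud("side",d)
for k,x,y in(("block",.472,-.008),("cushion",.586,.109)):
    h={"block":.026,"cushion":.022}[k]
    q=W[(np.hypot(W[...,0]-x,W[...,1]-y)<.038)&(W[...,2]>h-.009)&(W[...,2]<.06)];lo,hi=np.percentile(q[:,:2],[2,98],axis=0);print(k,(lo+hi)/2)
E
```

```text
clock: 33.35
tcp_pos: [0.5266, -0.2829, 0.0052]
orientation: [-2.935, -1.121, 0.0]
contact_force: [-1.5, -1.1, 0.5]
grip_width: 0.0459
gripper_force: 0.0
clock: 33.85
tcp_pos: [0.5265, -0.2826, 0.1008]
orientation: [-2.934, -1.121, 0.0]
contact_force: [0.3, -0.7, -0.6]
grip_width: 0.046
gripper_force: 0.0
clock: 34.35
tcp_pos: [0.5267, -0.2829, 0.18]
orientation: [2.934, 1.121, 0.001]
contact_force: [-0.3, 0.7, -1.1]
grip_width: 0.046
gripper_force: 0.0
block [ 0.47230736 -0.0061191 ]
cushion [0.58628061 0.10910004]
```

View pics/s8.png

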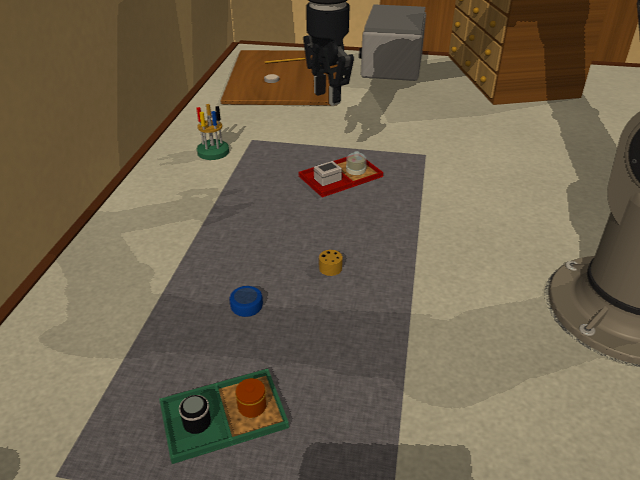

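All four pieces stand upright in their pockets: pot (251,397), loupe (195,413), dome (357,164) and tin (328,174). The block and the cushion have not moved.

```bash
python3 -c "
from bench import r
print(r.hand_in())"
```

```text
the job is handed in; nothing more can be done
None
```

Both kits are made up and handed in at about 34 s: pot and loupe in the green tray, dome and tin in the red, glass pieces on cork, all upright, with the block and cushion left where they stood.

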